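# Lock the tea strainer into its bayonet stand

## Task

Pick up the tea strainer by its black bar and hang it in the ring of the brewing stand: let its three red lugs down through the gaps in the ring, then turn it clockwise (seen from above) until the lugs drop into their locking notches, and let go. Feel your way gently, never forcing the strainer against the stand, and leave the mug under the ring, the honey jar and the nearer tea carton where they are.

Things in the scene. Friction and masses are not known exactly. Their poses are not given: they have to be found in the camera images.
- strainer: steel tea strainer cup, about 0.2 kg, loose, standing upright. Origin: centre of its underside, z up its axis. Cup 67 mm wide at the top, 48 at the foot, rim at z = 50 mm. Three red lugs, round radial pins 8 mm thick at z = 36 to 44 mm, reach out to 46 mm from the axis, at 0, 120 and 240 degrees from its +x. Symmetric in thirds as to the ring
- bar (a point): centre of the strainer's black grip bar, 90 mm above the strainer's origin. Bar along the strainer's x axis: 66 mm long, 10 mm wide, 14 mm high, on two thin uprights at its ends (x = +-30 mm), open beneath over the cup's mouth
- stand: brewing stand, fixed: dark wooden base 128 x 110 x 12 mm; steel post (67 mm from the origin along its +x, 170 mm tall) carrying a level dark band, 107 mm wide, with a bright bayonet collar clamped in it, bore 73 mm. Origin on the worktop straight under the ring's centre, z up. The collar's angle in the band is not measured (see ring_centre). Contact force of strainer on stand: keep under 30 N
- ring_centre (a point): centre of the collar's top face, 175 mm above the worktop. Three gaps in this 4 mm pale flange (brass ledge seen through them), 120 degrees apart, 4 degrees wider than a lug on each side, lie within 24 degrees either way of 0, 120, 240 degrees from the stand's +x: see or feel where. Strainer origin: 139 mm above the worktop with lugs lying on the flange, 124 with lugs let down to the ledge
- seat (a point): where the strainer's origin is when locked: 119 mm above the stand's origin. Below the flange (channel 11 mm high) a ledge runs clockwise, seen from above, from each gap to a notch 45 degrees on, 5 mm deeper than the ledge, 5 degrees wider than a lug on each side, with a solid stop just beyond. Anticlockwise of a gap is solid too
- mug: white patterned mug 83 mm wide, 116 mm with its handle, 94 mm tall, standing on the base plate under the ring, handle towards the robot; origin at the middle of its underside's full extent, handle included (16 mm from the cup's axis); must not be moved
- honey_jar: glass honey jar with a pale lid, 66 x 72 x 102 mm, on the worktop to the right; origin at the centre of its underside; must not be moved
- tea_box: the nearer of two cartons of tea, 68 x 122 x 77 mm, at the front of the worktop to the right; origin at the centre of its underside; must not be moved

How it is judged:
On the way, in this order (a step that is already met when the one before it is completed fails the run):
1. the strainer is lifted off the worktop (height (world z) of strainer above 0.05 m), for 0.1 s.
2. the lugs are down through the gaps, in the ring (z of strainer in the frame of stand between 0.115 and 0.128 m and horizontal distance between strainer and stand below 0.007 m), for 0.1 s.
At the end, for the whole second after the job is handed in: The strainer hangs at rest in the ring with all lugs at the bottom of the locking notches: its origin is 116 to 121 mm above the stand's origin and within 6 mm of it sideways, its axis within 0.06 rad of upright; mug, honey jar and tea box are within 20 mm of where they stood (z of strainer in the frame of stand between 0.116 and 0.121 m and horizontal distance between strainer and stand below 0.006 m and angle between strainer's own z axis and vertical below 0.06 rad and linear speed of strainer below 0.02 m/s and distance of each of mug, honey_jar, tea_box from where it was at the start of the episode below 0.02 m); the robot touches nothing.
It fails at once if the strainer is forced against the stand (over 30 N) (contact force between strainer and stand above 30 N).
It fails at once if the mug, the honey jar or the tea box is moved by more than 20 mm (distance of any of mug, honey_jar, tea_box from where it was at the start of the episode above 0.02 m).
It also fails if it takes over 72 s, if anything falls off the work surface, if the arm or the gripper's body presses on something with over 40 N, if the wrist force passes 120 N, or if a joint passes its speed limit or range.

## Robot

A 6-joint arm with a two-finger parallel gripper is mounted at the origin on a cart in front of the work surface, level with it; the furniture and walls round the work are solid. World frame = base frame: x ahead of the robot, y to its left, z up, the work surface at z = 0. Lengths are in m, angles in rad, forces in N, time in s.
With the tool pointing down it reaches from about 0.35 to 0.775 m from the base axis. Payload 5.5 kg.
Tool frame: the origin (TCP) lies at the very end of the fingers, on their centre line; the grasp point (between the pads) lies 19 mm behind it (env.grip_point_offset is the distance from the TCP to the grasp point, in m); z points along the fingers, y is the line along which they close (so a half turn about z gives the same grasp; the last joint's range is limited). The gripper opens to 85 mm and grips with 20 to 120 N. Pads are 22 mm wide; open, the fingers measure 114 mm over their backs; the gripper's body (76 mm by 85 mm) begins 54 mm behind the grasp point. The pads swing forward as they close: fully open they stand 13 mm farther back than shut.
Start: joints at [-1.444, 0.313, 0.046, 1.304, 0, 1.431], TCP at [0.152, -0.555, 0.192] pointing down, gripper open.
Joint ranges: [-2.76, 2.76], [-0.86, 1.69], [-1.03, 1.26], [-2.2, 2.34], [-1.47, 1.5], [-3.14, 3.14]. Speed limits (rad/s): [2.57, 2.57, 3.14, 3.14, 3.14, 3.14].

## Interface

Orientations are given as a unit quaternion [w, x, y, z].
In Python, from workcell import sensors, imaging, workorder, env gives the robot as it stands.
- The arm moves only by the shell command python3 -m handwheel 'ROWS' [FORCE]. ROWS is JSON, a list of rows, each a list of 5 numbers: the shift along the tool's x, y, z in mm, then the turn about the tool's z in rad, then the opening, from 0 (shut) to 1 (fully open). A call has 1 to 8 rows; each row is the pose to reach, as a shift and turn from the pose commanded when the call began, along the tool's axes at that moment; what a row does not reach only later rows make up. A row lasts 1/10 s, in which the tool goes at most 50 mm and 8.59 degrees, less where a joint would pass 70% of its speed; a pose out of reach is approached as far as the arm can. A call with a gripper value outside its range is refused whole. The fingers move at their own pace and stop on an object; FORCE is the grip in N (left out, the last holds). Time passes only in rows, so rows that repeat a pose let the fingers close. It gives the time, the measured TCP pose, the force, the opening and the grip force at its end, in the units of the state.
- sensors.get_state(): the state, without advancing time (a new reading comes with each control period).
- imaging.read_camera(name): name is "scene" or "top" or "wrist"; returns a dict with "color" (384x512x3 uint8, blue, green, red), "z_map" (384x512 float32, m along the optical axis (not along the pixel's ray), 0 where there is no reading), "fx", "fy", "cx", "cy" (pixels), "xyz" and "rotation" of the camera in the world. Camera axes: x right, y down, z forward; pixel columns grow to the right and rows downward; lengths in m; the calibration is good to about 2 mm. A picture is of the moment at which its call begins.
- workorder.hand_in(): hands the job in; it is judged then, once.
The state is a dict: "clock": time; "joint_pos": joint angles; "qvel": joint speeds; "tau": joint torques, N m; "tcp_pos": TCP position; "orientation": TCP orientation; "wrist_force": force on the tool from outside, world axes, zero at the start; "ft_torque": the same for the moment, N m; "finger_gap": finger opening in m; "grip_force": force on a finger pad.
Only numpy, scipy, OpenCV 4.12 (cv2) and the standard library are available. Lean on these libraries where they do the work, as an engineer would, in place of code of your own. Each camera call takes 0.05 s, during which the arm holds its last target. There are 200 camera calls.

## Working session

There is one attempt and no reset: what is moved stays moved. The work goes in short steps, Python scripts to look and compute and a shell command to move; the robot and the scene stay as the last step left them, time stands still between calls to the robot, and variables do not carry over. Pictures are saved under pics/ and viewed, at most 10 in all, crops included, and the job is handed in when it is done.

```bash
ls; mkdir -p pics; cat > h.py <<'E'
import numpy as np, cv2
from workcell import sensors, imaging, workorder, env
def cam(n):
    c=imaging.read_camera(n); c['R']=np.array(c['rotation']); 
    if c['R'].shape!=(3,3):
        from scipy.spatial.transform import Rotation as Ro
        q=c['R']; c['R']=Ro.from_quat([q[1],q[2],q[3],q[0]]).as_matrix()
    c['p']=np.array(c['xyz']); return c
def ray(c,u,v): return c['R']@np.array([(u-c['cx'])/c['fx'],(v-c['cy'])/c['fy'],1.])
def onz(c,u,v,z):
    d=ray(c,u,v); return c['p']+d*(z-c['p'][2])/d[2]
def cloud(c):
    v,u=np.mgrid[:384,:512]; z=c['z_map']
    P=np.stack([(u-c['cx'])/c['fx']*z,(v-c['cy'])/c['fy']*z,z],-1)@c['R'].T+c['p']
    P[z==0]=np.nan; return P
def two(c1,a,c2,b):
    d1,d2=ray(c1,*a),ray(c2,*b); s=np.linalg.lstsq(np.stack([d1,-d2],1),c2['p']-c1['p'],rcond=None)[0]
    A,B=c1['p']+s[0]*d1,c2['p']+s[1]*d2; return (A+B)/2,np.linalg.norm(A-B)
E
python3 - <<'E'
from h import *
import pickle
D={n:cam(n) for n in("scene","top","wrist")}
pickle.dump(D,open('d0.pkl','wb'))
for n in D: print(n,D[n]['p'].round(3),D[n]['R'].round(2).tolist(),D[n]['fx'])
cv2.imwrite('pics/a.png',np.hstack([D['scene']['color'],D['top']['color']])[:, :][:, :1024] if 0 else cv2.resize(np.vstack([np.hstack([D['scene']['color'],D['top']['color']])]),(800,300)))
cv2.imwrite('pics/top.png',cv2.resize(D['top']['color'],(800,600)))
s=sensors.get_state(); print(s['tcp_pos'],s['orientation'],s['wrist_force'])
E
```

```text
pics
scene [-0.294  0.521  0.693] [[-0.65, -0.37, 0.66], [-0.76, 0.32, -0.57], [-0.0, -0.87, -0.49]] 475.15253469230595
top [ 0.421 -0.106  1.139] [[0.01, -1.0, 0.04], [-1.0, -0.01, 0.02], [-0.02, -0.04, -1.0]] 441.43309757262466
wrist [ 0.218 -0.535  0.373] [[0.26, -0.93, -0.27], [-0.96, -0.25, -0.07], [-0.0, 0.28, -0.96]] 266.2810151889792
[ 0.15152986 -0.55421457  0.19100229] [-7.04803280e-04  9.91115581e-01  1.33001539e-01  2.38219604e-07] [-0.28943612 -0.63041645  0.25384343]
```

View pics/top.png

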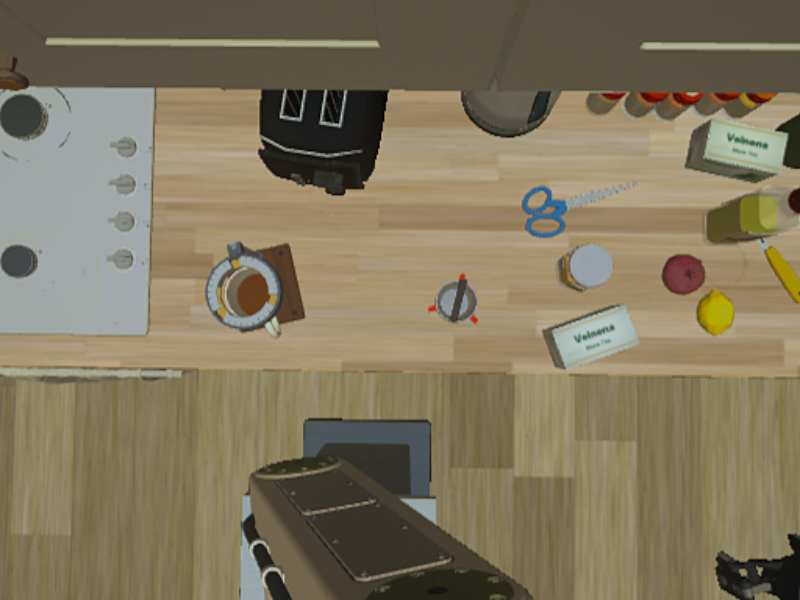

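View pics/a.png

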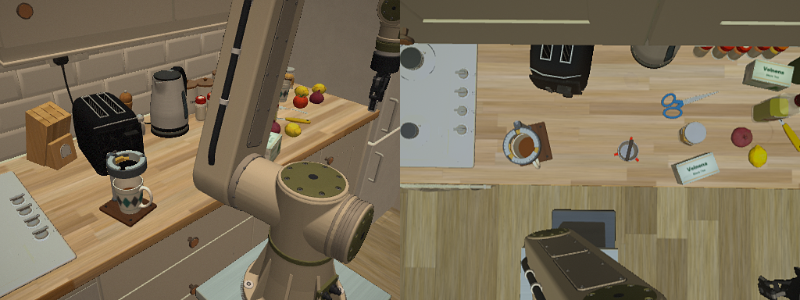

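Top view (800x600 scale): the strainer is at (457,300), with lugs at (462,277), (432,309) and (474,320). The ring is at (244,289), with brass gaps near (243,257), (217,307) and (272,306), and its post at (236,248). The scene view sees the stand, but the arm hides the strainer.

```bash
python3 - <<'E'
from h import *
import pickle
D=pickle.load(open('d0.pkl','rb')); c=D['top']; im=c['color'].astype(int); P=cloud(c)
b,g,r=im[...,0],im[...,1],im[...,2]
def blobs(m,roi,mn=4):
    u0,u1,v0,v1=roi; k=np.zeros(m.shape,np.uint8); k[v0:v1,u0:u1]=m[v0:v1,u0:u1]
    n,_,st,ce=cv2.connectedComponentsWithStats(k); return [(st[i,4],ce[i]) for i in range(1,n) if st[i,4]>=mn]
roi=(270,312,170,212)
L=[]
for a,ce in blobs((r>150)&(g<90)&(b<90),roi):
    p=onz(c,*ce,.04); L.append(p); print('lug',a,ce.round(1),p.round(4))
dark=(r<75)&(g<75)&(b<75)
for a,ce in blobs(dark,roi,10): print('dark',a,ce,onz(c,*ce,.097).round(4), np.nanmedian(P[int(ce[1]),int(ce[0]),2]))
# ring
u0,u1,v0,v1=125,185,150,215
Z=P[v0:v1,u0:u1]; m=(Z[...,2]>.15)&(Z[...,2]<.2)
q=Z[m]; print('ring depth z med',np.median(q[:,2]),len(q))
hsv=cv2.cvtColor(c['color'],cv2.COLOR_BGR2HSV)
k=((hsv[...,0]>12)&(hsv[...,0]<30)&(hsv[...,1]>120)&(hsv[...,2]>120))
for a,ce in blobs(k,(u0,u1,v0,v1),3): print('brass',a,ce,P[int(ce[1]),int(ce[0])].round(4))
big=cv2.resize(np.hstack([c['color'][v0:v1,u0:u1],c['color'][160:225,260:320]]),None,fx=6,fy=6,interpolation=cv2.INTER_CUBIC)
cv2.imwrite('pics/b.png',big)
mz=(P[...,2]>.168)&(P[...,2]<.185); mm=np.zeros(mz.shape,np.uint8); mm[v0:v1,u0:u1]=mz[v0:v1,u0:u1]
cn=max(cv2.findContours(mm,0,1)[0],key=cv2.contourArea); (uv),rad=cv2.minEnclosingCircle(cn); print(uv,rad,onz(c,*uv,.175),rad/c['fx']*(c['p'][2]-.175))
E
```

```text
lug 11 [295.4 176.6] [ 0.5096 -0.1928  0.04  ]
lug 14 [276.1 197.1] [ 0.458  -0.1455  0.04  ]
lug 17 [303. 204.] [ 0.4417 -0.2124  0.04  ]
dark 120 [292.95       191.80833333] [ 0.4691 -0.1829  0.097 ] 0.10091396218339632
ring depth z med 0.17402585294999956 1216
brass 26 [150.46153846 168.38461538] [0.5147 0.1407 0.1618]
brass 55 [141.34545455 195.12727273] [0.4539 0.1565 0.1723]
brass 26 [174.11538462 191.53846154] [0.4642 0.0862 0.16  ]
(154.36045837402344, 181.6627960205078) 28.384695053100586 [0.48349843 0.12701959 0.175     ] 0.061982339997713826
```

View pics/b.png

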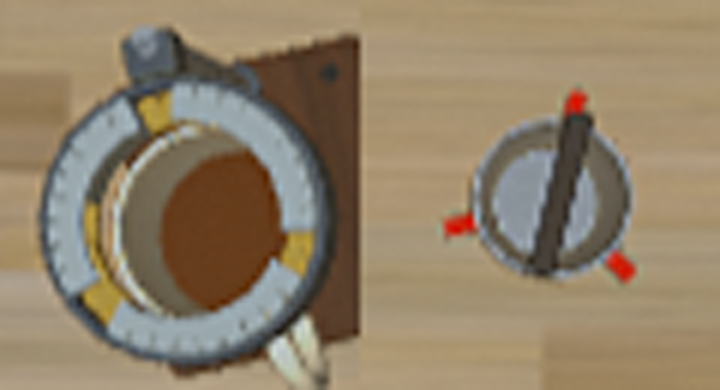

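```bash
cat >> h.py <<'E'
def yaw(s=None):
    q=(s or sensors.get_state())['orientation']; return 2*np.arctan2(q[2],q[1])
def go(x,y,z,yd):
    s=sensors.get_state(); a=yaw(s); d=np.array([x,y,z])-s['tcp_pos']
    t=-(np.radians(yd)-a); t=(t+np.pi)%(2*np.pi)-np.pi
    print('shift mm',np.round(1e3*np.array([d[0]*np.cos(a)+d[1]*np.sin(a),d[0]*np.sin(a)-d[1]*np.cos(a),-d[2]]),1),'turn',round(t,3),'yaw',np.degrees(a).round(2),'j',np.round(s['joint_pos'],2),'t',s['clock'])
E
python3 -m handwheel '[[330,-225,0,-1.1,1],[330,-225,0,-1.1,1],[330,-225,0,-1.1,1],[330,-225,0,-1.1,1],[330,-225,0,-1.1,1],[330,-225,0,-1.1,1],[330,-225,0,-1.1,1],[330,-225,0,-1.1,1]]'
python3 -c "
from h import *
go(.4692,-.183,.19,167)"
```

```text
clock: 0.95
tcp_pos: [0.4115, -0.2488, 0.1917]
orientation: [0.0, 0.774, 0.633, -0.0]
wrist_force: [0.1, -0.9, 0.1]
finger_gap: 0.0856
grip_force: 0.0
shift mm [76.  43.5  1.7] turn -1.544 yaw 78.54 j [-0.71  0.13 -0.19  1.25 -0.    1.06] t 0.95
```

```bash
python3 -m handwheel '[[76,44,0,-1.15,1],[76,44,0,-1.15,1],[76,44,0,-1.15,1],[76,44,0,-1.15,1],[76,44,0,-1.15,1],[76,44,0,-1.15,1],[76,44,0,-1.15,1],[76,44,0,-1.15,1]]' >/dev/null
python3 -m handwheel '[[0,0,0,-0.39,1],[0,0,0,-0.39,1],[0,0,0,-0.39,1],[0,0,0,-0.39,1],[0,0,0,-0.39,1]]'
python3 - <<'E'
from h import *
import pickle
go(.4692,-.183,.19,167)
c=cam('wrist'); pickle.dump(c,open('w1.pkl','wb')); print(c['p'])
cv2.imwrite('pics/w1.png',c['color'])
E
```

```text
clock: 2.25
tcp_pos: [0.469, -0.1851, 0.1915]
orientation: [-0.0, 0.118, 0.993, 0.0]
wrist_force: [0.2, 0.7, -0.0]
finger_gap: 0.0852
grip_force: 0.0
shift mm [0.3 2.1 1.5] turn -0.01 yaw 166.42 j [-0.54  0.18 -0.13  1.26 -0.   -0.3 ] t 2.25
[ 0.39937683 -0.16811636  0.37328871]
```

View pics/w1.png

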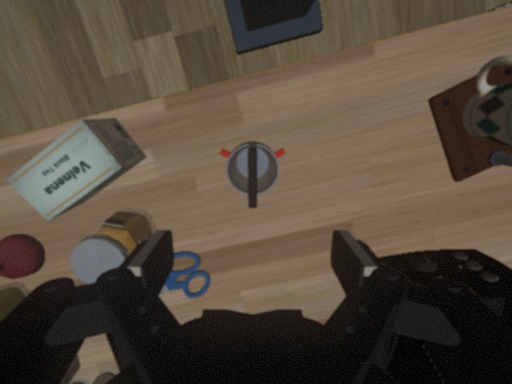

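Wrist view: the bar runs vertically, centred near (252,178) and between the fingers, with lugs at (226,154) and (281,154). I'll triangulate the bar from the top and wrist views.

```bash
python3 - <<'E'
from h import *
import pickle
c=pickle.load(open('w1.pkl','rb')); t=pickle.load(open('d0.pkl','rb'))['top']
im=c['color'].astype(int); k=(im.max(-1)<60).astype(np.uint8); m=np.zeros_like(k); m[135:215,215:290]=k[135:215,215:290]
cn=max(cv2.findContours(m,0,1)[0],key=cv2.contourArea); r=cv2.minAreaRect(cn); print(r)
M=cv2.moments(cn); w=(M['m10']/M['m00'],M['m01']/M['m00'])
p,e=two(t,(292.95,191.8),c,w); print('bar',p,'miss',e)
print(onz(c,*w,.097))
vx,vy,x0,y0=cv2.fitLine(np.argwhere(m)[:,::-1].astype(np.float32),cv2.DIST_L2,0,.01,.01).ravel()
A=onz(c,x0+20*vx,y0+20*vy,.097);B=onz(c,x0-20*vx,y0-20*vy,.097);d=A-B;print('bar yaw',np.degrees(np.arctan2(d[1],d[0])))
P=cloud(c); print('depth z',np.nanmedian(P[int(w[1])-8:int(w[1])+8,int(w[0])][:,2]))
go(p[0],p[1],.073,167)
E
```

```text
((252.5, 174.5), (63.0, 9.0), 90.0)
bar [ 0.46996946 -0.18449711  0.078067  ] miss 0.0003030965055398968
[ 0.46545812 -0.18358799  0.097     ]
bar yaw -13.273875883439036
depth z 0.09643312074172627
shift mm [ -0.8   0.8 118.6] turn -0.01 yaw 166.44 j [-0.54  0.18 -0.13  1.26 -0.   -0.3 ] t 2.3
```

```bash
python3 -m handwheel '[[0,1,40,-0.005,0.5],[0,1,80,-0.005,0.5],[0,1,105,-0.005,0.5],[0,1,120,-0.005,0.5],[0,1,120,-0.005,0.5]]' 40
python3 -m handwheel '[[0,0,0,0,0],[0,0,0,0,0],[0,0,0,0,0],[0,0,0,0,0],[0,0,0,0,0],[0,0,0,0,0],[0,0,0,0,0]]' 40
```

```text
clock: 2.8
tcp_pos: [0.4674, -0.1831, 0.0693]
orientation: [-0.002, 0.115, 0.993, 0.001]
wrist_force: [0.4, 0.7, -0.6]
finger_gap: 0.0428
grip_force: 0.0
clock: 3.5
tcp_pos: [0.4694, -0.1842, 0.0718]
orientation: [0.0, 0.115, 0.993, -0.0]
wrist_force: [-0.6, -0.3, 0.9]
finger_gap: 0.0
grip_force: 0.0
```

```bash
python3 - <<'E'
from h import *
c=cam('wrist'); t=cam('top'); s=cam('scene')
cv2.imwrite('pics/w2.png',np.hstack([c['color'][60:360,100:420],cv2.resize(t['color'][160:225,260:330],None,fx=4.6,fy=4.6)[:300]]))
s=sensors.get_state();print(s['finger_gap'],s['tcp_pos'],s['grip_force'])
E
```

```text
Traceback (most recent call last):
ValueError: all the input array dimensions except for the concatenation axis must match exactly, but along dimension 0, the array at index 0 has size 300 and the array at index 1 has size 299
```

```bash
python3 - <<'E'
from h import *
c=cam('wrist'); t=cam('top')
cv2.imwrite('pics/w2.png',np.hstack([c['color'][60:360,100:420],cv2.resize(t['color'][160:225,260:330],(322,300))]))
s=sensors.get_state();print(s['finger_gap'],s['tcp_pos'],s['grip_force'])
E
```

```text
-0.0001381379948217823 [ 0.46928547 -0.18417186  0.07164203] 0.0
```

View pics/w2.png

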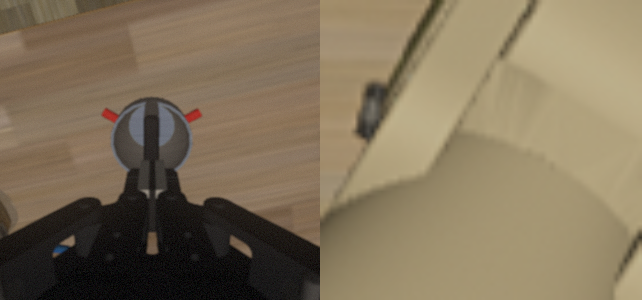

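```bash
python3 - <<'E'
from h import *
import pickle
c=cam('wrist'); s=sensors.get_state()
def proj(c,p):
    q=c['R'].T@(np.array(p)-c['p']); return [(c['cx']+c['fx']*q[0]/q[2]).round(1),(c['cy']+c['fy']*q[1]/q[2]).round(1),q[2].round(3)]
print('tcp px',proj(c,s['tcp_pos']),'grip px',proj(c,s['tcp_pos']+[0,0,.019]),'cam',c['p'])
c1=pickle.load(open('w1.pkl','rb'))
for cc in (c1,c):
    im=cc['color'].astype(int);k=((im[...,2]>130)&(im[...,1]<80)&(im[...,0]<80)).astype(np.uint8);k[:,:150]=0
    n,_,st,ce=cv2.connectedComponentsWithStats(k)
    for i in range(1,n):
        if st[i,4]>5: print(st[i,4],ce[i].round(1),onz(cc,*ce[i],.04).round(4))
    P=cloud(cc)
    # bar surface points by depth
    m=(P[...,2]>.085)&(P[...,2]<.105)&(np.hypot(P[...,0]-.469,P[...,1]+.183)<.06); print('bar pts',m.sum(), np.nanmean(P[m],0), np.nanmin(P[m],0),np.nanmax(P[m],0))
    print('w floor z',np.nanmedian(P[100:130,150:200,2]))
E
```

```text
tcp px [np.float64(251.4), np.float64(211.8), np.float64(0.194)] grip px [np.float64(251.4), np.float64(222.4), np.float64(0.176)] cam [ 0.39955354 -0.16768744  0.25341379]
50 [224.6 152.9] [ 0.442  -0.2134  0.04  ]
53 [279.5 152.8] [ 0.4582 -0.1463  0.04  ]
bar pts 542 [ 0.46732286 -0.18422941  0.09620657] [ 0.4363346  -0.19638835  0.08509306] [ 0.50094791 -0.17284672  0.09822274]
w floor z -0.0004580347322545031
123 [209.3 175.3] [ 0.4423 -0.2135  0.04  ]
124 [292.9 175.7] [ 0.4582 -0.1465  0.04  ]
bar pts 753 [ 0.44973424 -0.18017563  0.09583551] [ 0.43618178 -0.18849442  0.08504083] [ 0.46586384 -0.1726588   0.09813075]
w floor z -0.00040848432242845956
```

```bash
python3 - <<'E'
from h import *
c=cam('wrist')
x=c['color'][140:290,190:320]; x=np.clip(x.astype(float)*2.2,0,255).astype(np.uint8)
cv2.imwrite('pics/w3.png',cv2.resize(x,None,fx=4,fy=4,interpolation=cv2.INTER_CUBIC))
P=cloud(c)
for v in range(190,262,6): print(v,[(int(u),P[v,u].round(3)[2]) for u in range(226,280,6)])
E
```

```text
190 [(226, np.float64(0.007)), (232, np.float64(0.002)), (238, np.float64(0.003)), (244, np.float64(0.096)), (250, np.float64(0.098)), (256, np.float64(0.096)), (262, np.float64(0.003)), (268, np.float64(0.002)), (274, np.float64(0.003))]
196 [(226, np.float64(0.009)), (232, np.float64(0.002)), (238, np.float64(0.002)), (244, np.float64(0.095)), (250, np.float64(0.097)), (256, np.float64(0.096)), (262, np.float64(0.002)), (268, np.float64(0.002)), (274, np.float64(0.009))]
202 [(226, np.float64(0.015)), (232, np.float64(0.007)), (238, np.float64(0.003)), (244, np.float64(0.096)), (250, np.float64(0.095)), (256, np.float64(0.097)), (262, np.float64(0.002)), (268, np.float64(0.006)), (274, np.float64(0.013))]
208 [(226, np.float64(0.021)), (232, np.float64(0.014)), (238, np.float64(0.009)), (244, np.float64(0.096)), (250, np.float64(0.097)), (256, np.float64(0.096)), (262, np.float64(0.007)), (268, np.float64(0.012)), (274, np.float64(0.019))]
214 [(226, np.float64(0.026)), (232, np.float64(0.021)), (238, np.float64(0.017)), (244, np.float64(0.097)), (250, np.float64(0.097)), (256, np.
[... 1060 characters left out ...]
loat64(0.137)), (232, np.float64(0.136)), (238, np.float64(0.143)), (244, np.float64(0.143)), (250, np.float64(0.144)), (256, np.float64(0.142)), (262, np.float64(0.143)), (268, np.float64(0.135)), (274, np.float64(0.136))]
250 [(226, np.float64(0.141)), (232, np.float64(0.15)), (238, np.float64(0.151)), (244, np.float64(0.148)), (250, np.float64(0.149)), (256, np.float64(0.148)), (262, np.float64(0.149)), (268, np.float64(0.151)), (274, np.float64(0.151))]
256 [(226, np.float64(0.155)), (232, np.float64(0.158)), (238, np.float64(0.155)), (244, np.float64(0.156)), (250, np.float64(0.148)), (256, np.float64(0.147)), (262, np.float64(0.155)), (268, np.float64(0.158)), (274, np.float64(0.157))]
```

View pics/w3.png

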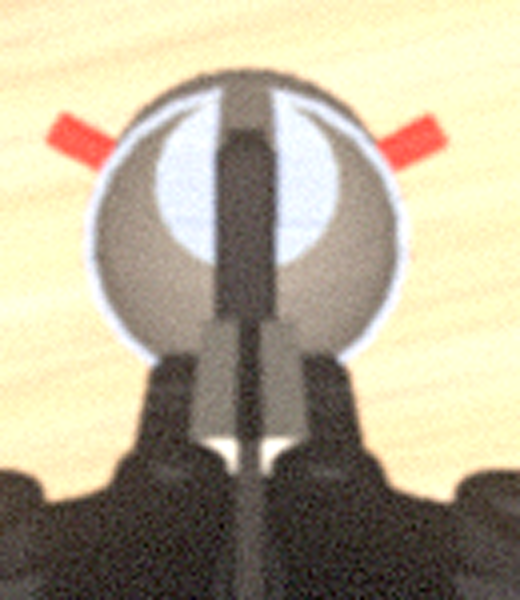

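```bash
python3 - <<'E'
from h import *
c=cam('wrist'); s=sensors.get_state(); P=cloud(c); a=yaw(s)
d=P-s['tcp_pos']; X=d[...,0]*np.cos(a)+d[...,1]*np.sin(a); Y=d[...,0]*np.sin(a)-d[...,1]*np.cos(a)
for v in range(206,262,3): print(v,[(int(1e3*X[v,u]),int(1e3*Y[v,u]),int(1e3*P[v,u,2])) for u in (232,240,245,251,257,262,270)])
print(s['finger_gap'],s['tau'].round(2),s['wrist_force'],env.grip_point_offset)
E
```

```text
206 [(-17, -18, 11), (-20, -11, 5), (13, -4, 96), (13, 0, 96), (13, 3, 95), (-20, 10, 5), (-16, 17, 13)]
209 [(-19, -18, 15), (-21, -11, 9), (11, -4, 95), (11, 0, 96), (11, 3, 96), (-22, 10, 7), (-19, 17, 15)]
212 [(-21, -18, 18), (-23, -11, 12), (9, -4, 97), (9, 0, 97), (9, 3, 95), (-23, 10, 13), (-20, 17, 19)]
215 [(-22, -18, 21), (-25, -10, 16), (7, -4, 95), (7, 0, 97), (7, 3, 96), (-24, 10, 16), (-22, 17, 22)]
218 [(-24, -17, 25), (-26, -10, 20), (5, -4, 95), (5, 0, 97), (5, 3, 96), (-26, 9, 20), (-24, 17, 25)]
221 [(-26, -17, 27), (12, -6, 116), (12, -3, 117), (12, 0, 116), (12, 3, 116), (12, 5, 116), (-25, 16, 28)]
224 [(-26, -17, 34), (12, -6, 120), (12, -3, 121), (12, 0, 120), (12, 3, 121), (12, 5, 120), (-26, 16, 34)]Traceback (most recent call last):
  File "<stdin>", line 4, in <module>
ValueError: cannot convert float NaN to integer
```

```bash
python3 - <<'E'
from h import *
print([x for x in dir(env) if x[0]!='_'],env.grip_point_offset)
s=sensors.get_state(); print({k:np.round(v,3).tolist() for k,v in s.items()})
c=cam('wrist'); P=cloud(c); a=yaw(s)
d=P-s['tcp_pos']; X=d[...,0]*np.cos(a)+d[...,1]*np.sin(a); Y=d[...,0]*np.sin(a)-d[...,1]*np.cos(a)
for v in range(219,262,5): print(v,[(round(float(1e3*X[v,u])) if X[v,u]==X[v,u] else None,round(float(1e3*Y[v,u])) if X[v,u]==X[v,u] else None,P[v,u,2].round(3)) for u in (232,240,251,262,270)])
E
```

```text
['MotionError', 'grip_point_offset'] 0.0187
{'clock': 3.9, 'joint_pos': [-0.533, 0.249, -0.347, 0.975, -0.0, -0.304], 'qvel': [0.001, 0.001, 0.001, -0.001, 0.0, -0.001], 'tau': [-0.002, -41.514, 26.996, 0.002, -0.001, 0.0], 'tcp_pos': [0.469, -0.184, 0.072], 'orientation': [0.0, 0.115, 0.993, -0.0], 'wrist_force': [0.252, 0.053, -0.284], 'ft_torque': [-0.007, -0.06, -0.019], 'grip_force': 0.0, 'finger_gap': -0.0}
219 [(-25, -18, np.float64(0.027)), (-27, -11, np.float64(0.022)), (5, 0, np.float64(0.097)), (-27, 10, np.float64(0.022)), (-25, 17, np.float64(0.027))]
224 [(-26, -17, np.float64(0.035)), (12, -6, np.float64(0.12)), (12, 0, np.float64(0.12)), (12, 6, np.float64(0.12)), (-26, 16, np.float64(0.035))]
229 [(8, -11, np.float64(0.119)), (12, -6, np.float64(0.127)), (12, 0, np.float64(0.127)), (12, 6, np.float64(0.126)), (8, 10, np.float64(0.119))]
234 [(8, -10, np.float64(0.125)), (12, -6, np.float64(0.132)), (12, 0, np.float64(0.133)), (13, 5, np.float64(0.134)), (8, 10, np.float64(0.124))]
239 [(8, -10, np.float64(0.13)), (12, -5, np.float64(0.137)), (12, 0, np.float64(0.138)), (12, 5, np.float64(0.138)), (8, 10, np.float64(0.13))]
244 [(9, -9, np.float64(0.136)), (13, -5, np.float64(0.144)), (12, 0, np.float64(0.143)), (12, 5, np.float64(0.143)), (8, 9, np.float64(0.136))]
249 [(9, -9, np.float64(0.141)), (12, -5, np.float64(0.148)), (12, 0, np.float64(0.148)), (13, 5, np.float64(0.148)), (8, 9, np.float64(0.14))]
254 [(15, -8, np.float64(0.156)), (13, -5, np.float64(0.153)), (11, 0, np.float64(0.149)), (13, 5, np.float64(0.153)), (15, 8, np.float64(0.156))]
259 [(14, -8, np.float64(0.158)), (13, -5, np.float64(0.157)), (8, 0, np.float64(0.149)), (13, 4, np.float64(0.157)), (14, 8, np.float64(0.159))]
```

The wrist depth and the view agree: the shut fingertips end at z≈0.114, above the bar top (0.097). The reported TCP is at 0.072, so the real tips are about 42 mm behind it. I'll reopen, descend in guarded steps and re-measure.

```bash
python3 -m handwheel '[[0,0,0,0,0.5],[0,0,0,0,0.5],[0,0,0,0,0.5],[0,0,0,0,0.5],[0,0,10,0,0.5],[0,0,20,0,0.5],[0,0,25,0,0.5],[0,0,25,0,0.5]]' 40
cat >> h.py <<'E'
def tips():
    c=cam('wrist'); s=sensors.get_state(); P=cloud(c); a=yaw(s)
    d=P-s['tcp_pos']; X=d[...,0]*np.cos(a)+d[...,1]*np.sin(a); Y=d[...,0]*np.sin(a)-d[...,1]*np.cos(a)
    for n,m in (('L',(Y>.004)&(Y<.05)),('R',(Y<-.004)&(Y>-.05)),('M',abs(Y)<.003)):
        m=m&(X>.006)&(X<.016)&(d[...,2]>.03)&(d[...,2]<.06)
        print(n,m.sum(),'tip z',np.nanpercentile(P[m][:,2],2).round(4) if m.sum() else None,'Y',np.percentile(Y[m],[2,98]).round(4) if m.sum() else None)
    print('tcp',s['tcp_pos'].round(4),'F',np.round(s['wrist_force'],1),'gap',s['finger_gap'],s['clock'])
E
python3 -c "
from h import *
tips()"
```

```text
clock: 4.75
tcp_pos: [0.4682, -0.1836, 0.0452]
orientation: [-0.001, 0.115, 0.993, 0.001]
wrist_force: [-0.2, 0.5, -0.1]
finger_gap: 0.0429
grip_force: 0.0
L 335 tip z 0.0882 Y [0.0043 0.0348]
R 365 tip z 0.0893 Y [-0.0339 -0.0043]
M 188 tip z 0.0955 Y [-0.0027  0.0026]
tcp [ 0.4686 -0.1838  0.0458] F [ 1.  -0.5 -0.3] gap 0.04267841787118633 4.8
```

```bash
python3 -m handwheel '[[0,0,8,0,0.5],[0,0,15,0,0.5],[0,0,15,0,0.5],[0,0,15,0,0],[0,0,15,0,0],[0,0,15,0,0],[0,0,15,0,0],[0,0,15,0,0]]' 40
python3 -c "
from h import *
tips()"
```

```text
clock: 5.6
tcp_pos: [0.4696, -0.1844, 0.032]
orientation: [0.0, 0.115, 0.993, -0.0]
wrist_force: [0.4, -0.3, -0.4]
finger_gap: 0.0092
grip_force: 42.5
L 290 tip z 0.0756 Y [0.0057 0.018 ]
R 297 tip z 0.0754 Y [-0.0178 -0.0054]
M 0 tip z None Y None
tcp [ 0.4696 -0.1844  0.032 ] F [-0.4 -0.2  1.2] gap 0.009082346679206488 5.65
```

Gripped: the gap is 9 mm and the force 42 N. Now I'll lift and turn towards the ring.

```bash
python3 -m handwheel '[[0,0,-20,0,0],[0,0,-60,0,0],[0,0,-110,0,0],[0,0,-160,0,0],[0,0,-200,0,0],[0,0,-220,0,0],[0,0,-220,0,0],[0,0,-220,0,0]]' 60
python3 -c "
from h import *
go(.50,0,.252,193)"
```

```text
clock: 6.45
tcp_pos: [0.4691, -0.184, 0.2508]
orientation: [-0.0, 0.115, 0.993, 0.0]
wrist_force: [-0.2, 0.0, -2.7]
finger_gap: 0.009
grip_force: 61.1
shift mm [ 11.8 186.2  -1.2] turn -0.457 yaw 166.84 j [-0.53  0.16 -0.    1.4  -0.   -0.3 ] t 6.45
```

```bash
python3 -m handwheel '[[3,40,0,-0.1,0],[6,80,0,-0.2,0],[9,120,0,-0.3,0],[12,160,0,-0.4,0],[12,186,0,-0.457,0],[12,186,0,-0.457,0],[12,186,0,-0.457,0],[12,186,0,-0.457,0]]'
python3 - <<'E'
from h import *
import pickle
c=cam('wrist'); pickle.dump(c,open('w4.pkl','wb')); cv2.imwrite('pics/w4.png',cv2.convertScaleAbs(c['color'],alpha=1.5))
s=sensors.get_state(); print(s['tcp_pos'],np.degrees(yaw(s)))
E
```

```text
clock: 7.25
tcp_pos: [0.4992, -0.0009, 0.2503]
orientation: [-0.001, -0.113, 0.994, 0.0]
wrist_force: [-0.5, -0.2, -1.9]
finger_gap: 0.0089
grip_force: 61.0
[ 0.49941917 -0.00114339  0.25065897] 192.920823670043
```

View pics/w4.png

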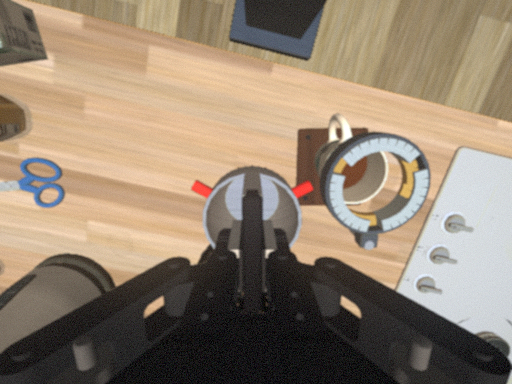

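Wrist view: the ring is at (377,185) with its post at (368,240). Gaps show near (370,219), (406,180) and (340,165). The strainer is held straight, with lugs at (203,188) and (303,188).

```bash
cat > ring.py <<'E'
from h import *
import pickle
from scipy.optimize import least_squares
def rings(c,u0,u1,v0,v1,name):
    v,u=np.mgrid[v0:v1,u0:u1]; d=np.stack([(u-c['cx'])/c['fx'],(v-c['cy'])/c['fy'],np.ones_like(u,float)],-1)@c['R'].T
    Q=(c['p']+d*((.175-c['p'][2])/d[...,2])[...,None])[...,:2]
    im=c['color'][v0:v1,u0:u1].astype(int); b,g,r=im[...,0],im[...,1],im[...,2]
    fl=(b>r+3)&(b>.55*b.max()); fl=fl.astype(np.uint8)
    P=cloud(c)[v0:v1,u0:u1]; fl&=((P[...,2]>.165)&(P[...,2]<.185)).astype(np.uint8)
    pts=Q[fl>0]; print(name,'flange px',len(pts),'z',np.nanmedian(P[...,2][fl>0]).round(4))
    ctr=pts.mean(0)
    for _ in range(6):   # outer edge circle: farthest flange point per angular bin
        a=np.degrees(np.arctan2(*(pts-ctr).T[::-1]))%360; rr=np.hypot(*(pts-ctr).T)
        E=[pts[a//12==i][np.argsort(rr[a//12==i])[-2:]] for i in range(30) if (a//12==i).sum()>4]; E=np.vstack(E)
        f=least_squares(lambda q:np.hypot(E[:,0]-q[0],E[:,1]-q[1])-q[2],[*ctr,.05],loss='soft_l1',f_scale=.001).x; ctr=f[:2]
    print('ctr',f.round(4))
    ang=np.degrees(np.arctan2(Q[...,1]-f[1],Q[...,0]-f[0]))%360; R=np.hypot(Q[...,0]-f[0],Q[...,1]-f[1]); s=(R>.039)&(R<.047)
    h=[fl[s&(ang//4==i)].mean().round(1) if (s&(ang//4==i)).sum() else -1 for i in range(90)]
    print('low bins (deg):',[(i*4+2,float(h[i])) for i in range(90) if h[i]<.65])
    # phase of threefold gap by first harmonic of (1-fl)
    w=(1-fl)[s]; a=np.radians(ang[s]); print('phase',np.degrees(np.angle((w*np.exp(3j*a)).sum()))/3%120)
    return f
E
python3 - <<'E'
from ring import *
rings(pickle.load(open('w4.pkl','rb')),310,440,125,250,'wrist')
rings(pickle.load(open('d0.pkl','rb'))['top'],125,185,155,215,'top')
# post: depth points of dark top
for n,c in(('w',pickle.load(open('w4.pkl','rb'))),):
    P=cloud(c)[228:250,350:390]; m=(P[...,2]>.15)&(P[...,2]<.18); print(np.nanmean(P[m],0),m.sum())
c=pickle.load(open('w4.pkl','rb'));im=c['color'].astype(int);k=((im[...,2]>110)&(im[...,1]<80)&(im[...,0]<80)).astype(np.uint8)
s=sensors.get_state();z=s['tcp_pos'][2]-.032+.04
n,_,st,ce=cv2.connectedComponentsWithStats(k)
L=[onz(c,*ce[i],z) for i in range(1,n) if st[i,4]>15]; print([l.round(4) for l in L])
E
```

```text
wrist flange px 2835 z 0.1746
ctr [0.4738 0.1248 0.0496]
low bins (deg): [(6, 0.4), (10, 0.0), (14, 0.0), (18, 0.0), (22, 0.0), (26, 0.6), (130, 0.0), (134, 0.0), (138, 0.0), (142, 0.0), (146, 0.3), (246, 0.4), (250, 0.0), (254, 0.0), (258, 0.0), (262, 0.0)]
phase 15.732685222830222
top flange px 607 z 0.1756
ctr [0.474  0.1259 0.0492]
low bins (deg): [(6, 0.0), (10, 0.0), (14, 0.0), (18, 0.0), (22, 0.0), (26, 0.6), (130, 0.0), (134, 0.0), (138, 0.0), (142, 0.0), (146, 0.2), (246, 0.2), (250, 0.0), (254, 0.0), (258, 0.0), (262, 0.0), (266, 0.4)]
phase 15.765478606423704
[0.52987624 0.13589969 0.16957646] 531
[array([ 0.4874, -0.0378,  0.2587]), array([0.4722, 0.0289, 0.2587])]
```

```bash
python3 -c "
from h import *
go(.474,.125,.252,196.3)"
```

```text
shift mm [ -3.4 128.6  -1.3] turn -0.059 yaw 192.92 j [-0.16  0.16 -0.01  1.4  -0.   -0.39] t 7.3
```

```bash
python3 -m handwheel '[[-1,35,0,-0.03,0],[-2,75,0,-0.059,0],[-3,110,0,-0.059,0],[-3.4,125,0,-0.059,0],[-3.4,128.6,0,-0.059,0],[-3.4,128.6,0,-0.059,0],[-3.4,128.6,0,-0.059,0]]'
python3 - <<'E'
from h import *
go(.474,.125,.185,196.3)
c=cam('wrist');im=c['color'].astype(int);k=((im[...,2]>110)&(im[...,1]<80)&(im[...,0]<80)).astype(np.uint8)
s=sensors.get_state();z=s['tcp_pos'][2]-.032+.04
n,_,st,ce=cv2.connectedComponentsWithStats(k)
for i in range(1,n):
    if st[i,4]>15:
        p=onz(c,*ce[i],z)[:2]-[.474,.1253]; print(p.round(4),np.degrees(np.arctan2(p[1],p[0]))%120,np.hypot(*p))
print(s['wrist_force'])
E
```

```text
clock: 8.0
tcp_pos: [0.4746, 0.1245, 0.2515]
orientation: [-0.0, -0.142, 0.99, -0.0]
wrist_force: [0.2, 0.2, -1.5]
finger_gap: 0.0089
grip_force: 61.0
shift mm [ 0.5  0.6 66.5] turn 0.0 yaw 196.3 j [ 0.09  0.14 -0.03  1.4  -0.   -0.19] t 8.0
[-0.0088 -0.0382] 17.056568502828952 0.039210363862614214
[-0.0279  0.0274] 15.48381556995355 0.03911444344338014
[ 0.48429402  0.19955888 -1.88663336]
```

```bash
python3 -m handwheel '[[0.5,0.5,20,0,0],[0.5,0.5,40,0,0],[0.5,0.5,55,0,0],[0.5,0.5,64,0,0],[0.5,0.5,68,0,0],[0.5,0.5,70,0,0],[0.5,0.5,70,0,0]]'; python3 -m handwheel '[[0,0,1.5,0,0],[0,0,3,0,0],[0,0,4.5,0,0],[0,0,6,0,0],[0,0,7.5,0,0],[0,0,9,0,0],[0,0,9,0,0]]'
```

```text
clock: 8.75
tcp_pos: [0.4741, 0.1259, 0.182]
orientation: [0.0, -0.142, 0.99, -0.0]
wrist_force: [-0.7, -0.6, -0.7]
finger_gap: 0.0087
grip_force: 61.1
clock: 9.45
tcp_pos: [0.4735, 0.126, 0.1724]
orientation: [-0.0, -0.143, 0.99, -0.0]
wrist_force: [-0.1, -0.1, -1.8]
finger_gap: 0.0088
grip_force: 61.0
```

Now past the flange in 1 mm steps.

```bash
python3 -m handwheel '[[0,0,1,0,0],[0,0,2,0,0],[0,0,3,0,0],[0,0,4,0,0],[0,0,4,0,0]]'
```

```text
clock: 9.95
tcp_pos: [0.4736, 0.126, 0.1685]
orientation: [-0.0, -0.143, 0.99, -0.0]
wrist_force: [-0.1, 0.4, -2.3]
finger_gap: 0.0089
grip_force: 61.0
```

```bash
python3 -m handwheel '[[0,0,1,0,0],[0,0,2,0,0],[0,0,3,0,0],[0,0,4,0,0],[0,0,4,0,0]]'
```

```text
clock: 10.45
tcp_pos: [0.4736, 0.126, 0.1645]
orientation: [-0.0, -0.143, 0.99, -0.0]
wrist_force: [0.1, -0.8, -1.0]
finger_gap: 0.0091
grip_force: 61.0
```

```bash
python3 -m handwheel '[[0,0,1,0,0],[0,0,2,0,0],[0,0,3,0,0],[0,0,4,0,0],[0,0,5,0,0],[0,0,6,0,0],[0,0,6,0,0]]'
```

```text
clock: 11.15
tcp_pos: [0.4736, 0.126, 0.1585]
orientation: [-0.0, -0.143, 0.99, -0.0]
wrist_force: [-0.3, -0.9, -1.2]
finger_gap: 0.0086
grip_force: 61.0
```

```bash
python3 -m handwheel '[[0,0,0.5,0,0],[0,0,1,0,0],[0,0,1.5,0,0],[0,0,1.5,0,0]]'
```

```text
clock: 11.55
tcp_pos: [0.4737, 0.126, 0.1571]
orientation: [-0.0, -0.143, 0.99, -0.0]
wrist_force: [0.7, 0.3, -1.9]
finger_gap: 0.0087
grip_force: 61.0
```

```bash
python3 -m handwheel '[[0,0,0,0.04,0],[0,0,0,0.08,0],[0,0,0,0.12,0],[0,0,0,0.16,0],[0,0,0,0.2,0],[0,0,0,0.24,0],[0,0,0,0.24,0]]'; python3 -c "
from h import *
print(sensors.get_state()['ft_torque'],np.degrees(yaw()))"
```

```text
clock: 12.25
tcp_pos: [0.4737, 0.1262, 0.1572]
orientation: [-0.0, -0.023, 1.0, 0.0]
wrist_force: [-0.5, -0.2, -1.1]
finger_gap: 0.0087
grip_force: 61.0
[0.02683089 0.04226547 0.008528  ] 182.6495440300663
```

```bash
python3 -m handwheel '[[0,0,0,0.04,0],[0,0,0,0.08,0],[0,0,0,0.12,0],[0,0,0,0.16,0],[0,0,0,0.2,0],[0,0,0,0.24,0],[0,0,0,0.24,0]]'; python3 -c "
from h import *
print(sensors.get_state()['ft_torque'],np.degrees(yaw()))"
```

```text
clock: 12.95
tcp_pos: [0.4737, 0.1261, 0.1572]
orientation: [-0.0, 0.096, 0.995, 0.0]
wrist_force: [1.0, -0.1, -1.4]
finger_gap: 0.0089
grip_force: 61.0
[ 0.01539575 -0.04849286  0.03976035] 168.94310321496405
```

```bash
python3 -m handwheel '[[0,0,0,0.05,0],[0,0,0,0.1,0],[0,0,0,0.15,0],[0,0,0,0.2,0],[0,0,0,0.24,0],[0,0,0,0.28,0],[0,0,0,0.308,0],[0,0,0,0.308,0]]'; python3 -c "
from h import *
print(sensors.get_state()['ft_torque'],np.degrees(yaw()))"
```

```text
clock: 13.75
tcp_pos: [0.4737, 0.1261, 0.1572]
orientation: [-0.0, 0.248, 0.969, -0.0]
wrist_force: [-0.5, -0.5, -0.7]
finger_gap: 0.0086
grip_force: 61.0
[0.02768465 0.04978052 0.01816514] 151.29158588033323
```

```bash
python3 -m handwheel '[[0,0,0.5,0,0],[0,0,1,0,0],[0,0,1.5,0,0],[0,0,2,0,0],[0,0,2.5,0,0],[0,0,2.5,0,0]]'
```

```text
clock: 14.35
tcp_pos: [0.4737, 0.1261, 0.1546]
orientation: [-0.0, 0.248, 0.969, -0.0]
wrist_force: [0.0, 0.4, -1.7]
finger_gap: 0.0089
grip_force: 61.0
```

```bash
python3 -m handwheel '[[0,0,0.5,0,0],[0,0,1,0,0],[0,0,1.5,0,0],[0,0,2,0,0],[0,0,2.5,0,0],[0,0,2.5,0,0]]'
```

```text
clock: 14.95
tcp_pos: [0.4736, 0.126, 0.1521]
orientation: [-0.0, 0.248, 0.969, -0.0]
wrist_force: [-1.1, 0.2, -2.5]
finger_gap: 0.0083
grip_force: 61.0
```

```bash
python3 -m handwheel '[[0,0,0.4,0,0],[0,0,0.8,0,0],[0,0,0.8,0,0]]'
```

```text
clock: 15.25
tcp_pos: [0.4737, 0.1261, 0.1513]
orientation: [-0.0, 0.248, 0.969, -0.0]
wrist_force: [-0.3, 0.2, -1.9]
finger_gap: 0.0093
grip_force: 61.0
```

```bash
python3 -m handwheel '[[0,0,0.3,0,0],[0,0,0.6,0,0],[0,0,0.6,0,0]]'
```

```text
clock: 15.55
tcp_pos: [0.4738, 0.1261, 0.1509]
orientation: [0.0, 0.248, 0.969, -0.0]
wrist_force: [0.4, 0.4, -0.3]
finger_gap: 0.009
grip_force: 61.3
```

```bash
python3 -m handwheel '[[0,0,0,0,0.15],[0,0,0,0,0.3],[0,0,0,0,0.5],[0,0,0,0,0.5],[0,0,0,0,0.5],[0,0,0,0,0.5]]'; python3 -m handwheel '[[0,0,-15,0,0.5],[0,0,-40,0,0.5],[0,0,-80,0,0.5],[0,0,-120,0,0.5],[0,0,-120,0,0.5]]'
python3 - <<'E'
from h import *
c=cam('wrist'); cv2.imwrite('pics/w5.png',cv2.convertScaleAbs(c['color'],alpha=1.5))
P=cloud(c); k=(c['color'].max(-1)<75)&(np.hypot(P[...,0]-.474,P[...,1]-.1255)<.035)&(P[...,2]>.19)&(P[...,2]<.24)
print('bar top z',np.nanmedian(P[k][:,2]),'ctr',np.nanmean(P[k],0).round(4),P[k][:,2].min(),P[k][:,2].max(),'expected .216')
A=P[k]; f=np.linalg.lstsq(np.c_[A[:,:2],np.ones(len(A))],A[:,2],rcond=None)[0]; print('slope',f[:2])
E
```

```text
clock: 16.15
tcp_pos: [0.4737, 0.1261, 0.1508]
orientation: [0.0, 0.248, 0.969, -0.0]
wrist_force: [0.4, -0.1, -0.5]
finger_gap: 0.0424
grip_force: 0.0
clock: 16.65
tcp_pos: [0.4764, 0.1264, 0.2763]
orientation: [0.004, 0.248, 0.969, 0.002]
wrist_force: [1.7, 0.1, -0.0]
finger_gap: 0.0427
grip_force: 0.0
bar top z 0.21532017121028324 ctr [0.4702 0.1276 0.2147] 0.19004176675249823 0.21733300703780284 expected .216
slope [ 0.02983098 -0.0594159 ]
```

View pics/w5.png

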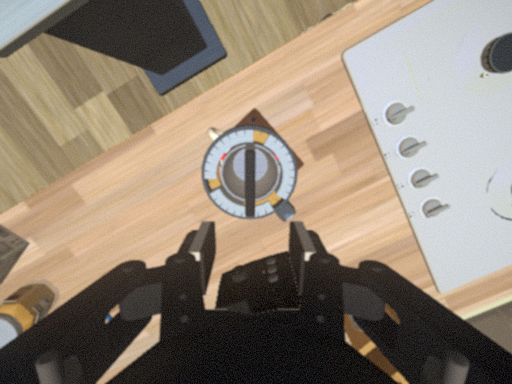

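The strainer hangs in the ring at (250,175), with its lugs under the flange (a red glint at (222,155)). The three brass gaps are clear of lugs, the bar top is at 0.215 m (0.216 expected), and the gripper is clear. Handing in.

```bash
python3 -m handwheel '[[0,0,0,0,0.5],[0,0,0,0,0.5],[0,0,0,0,0.5]]' | head -3; python3 -c "
from h import *
print(workorder.hand_in())"
```

```text
clock: 17.0
tcp_pos: [0.473, 0.126, 0.2694]
orientation: [-0.001, 0.248, 0.969, -0.0]
the job is handed in; nothing more can be done
None
```

The job is handed in with no verdict returned: by my measurements the strainer hangs locked in the ring's notches, released with the gripper clear at 17 s of the 72 s, and the wrist force was never more than a few newtons at any reading.

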